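# Stack the drinks set on the marble disc and cap it with the bowl

## Robot

A 6-joint arm with a two-finger parallel gripper is mounted at the origin on the work surface. World frame = base frame: x ahead of the robot, y to its left, z up, the work surface at z = 0. Lengths are in m, angles in rad, forces in N, time in s.
With the tool pointing down it reaches from about 0.425 to 1.125 m from the base axis. Payload 14.9 kg.
Tool frame: the origin (TCP) lies midway between the tips of the shut fingers; the grasp point (between the pads) lies 19 mm behind it; z points along the fingers, y is the line along which they close (so a half turn about z gives the same grasp; the last joint's range is limited). The gripper opens to 91 mm and grips with 3 to 60 N. Pads are 32 mm wide; open, the fingers measure 118 mm over their backs; the gripper's body (76 mm by 178 mm) begins 60 mm behind the grasp point.
Start: joints at [1.086, 0.379, 1.734, -0, 1.028, -0.033], TCP at [0.306, 0.63, 0.214] pointing down, gripper open.
Joint ranges: [-2.77, 2.77], [-0.74, 2.19], [0, 2.66], [-1.06, 4.2], [0.31, 2.87], [-3.08, 3.08]. Speed limits (rad/s): [1.89, 1.89, 2.39, 3.14, 3.14, 3.14].

## Interface

Orientations are given as [roll, pitch, yaw] about the fixed x, y, z axes, in that order (R = Rz(yaw) Ry(pitch) Rx(roll)).
In Python, from station import r, vision gives the robot as it stands.
- The arm moves only by the tool apply_moves, never from a script. Its argument "plan" is a list of rows, each a list of 3 entries, a list of its own where there are three numbers: the shift along the tool's x, y, z in m, then the turn, a rotation vector about the tool's x, y, z in rad, then the finger opening in m, from 0 to 0.0912. A call has 1 to 12 rows; each row shifts and turns the commanded pose from where the row before left it, along the tool's axes as they then stand; what a row does not reach is not made up. A row lasts 1/8 s, in which the tool goes at most 62.5 mm and 10.7 degrees, less where a joint would pass 70% of its speed; a pose out of reach is approached as far as the arm can. A call with a gripper value outside its range is refused whole. The fingers move at their own pace and stop on an object; "newtons" is the grip in N (left out, the last holds). Time passes only in rows, so rows that do not move let the fingers close. It gives the time, the measured TCP pose, the force, the opening and the grip force at its end, in the units of the state.
- r.read_state(): the state, without advancing time (a new reading comes with each control period).
- vision.read_camera(name): name is "side" or "top" or "wrist"; returns a dict with "image" (400x640x3 uint8, blue, green, red), "vertical_fov" (degrees; the focal length in pixels is half the picture's height over the tangent of half this angle, whatever the lens; pixels are square), "cx", "cy" (the principal point, pixels), "R" (3x3) and "t" (3): a world point X has camera coordinates R X + t. Camera axes: x right, y down, z forward; pixel columns grow to the right and rows downward; lengths in m; the calibration is good to about 2 mm. A picture is of the moment at which its call begins. There is no depth.
- r.sign_off(): hands the job in; it is judged then, once.
The state is a dict: "time": time; "joint_positions": joint angles; "joint_vel": joint speeds; "joint_torque": joint torques, N m; "position": TCP position; "orientation": TCP orientation; "ft_force": force on the tool from outside, world axes, zero at the start; "torque": the same for the moment, N m; "width": finger opening in m; "grip_force": force on a finger pad.
Only numpy, scipy, OpenCV 4.12 (cv2) and the standard library are available. Lean on these libraries where they do the work, as an engineer would, in place of code of your own. Each camera call takes 0.05 s, during which the arm holds its last target. There are 200 camera calls.

## Task

Put the drinks set away under cover, on the white marble disc, building it up from the bottom one piece at a time: the blue coaster flat in the middle of the disc, then the wide amber tumbler upright in the middle of the coaster, then the slim green tumbler standing inside the amber one, and last the wooden bowl, still upside down, over the green tumbler as a level cap. Drop nothing from a height, and leave the red coaster, the jar and the tin where they are.

Things in the scene. Friction and masses are not known exactly. Their poses are not given: they have to be found in the camera images.
- disc_white: White marble disc, 120 mm across, 10 mm thick, fixed to the table; its flat top carries the stack. Origin: centre of its underside, on the table top (z = 0); z up.
- disc_dark: Black disc of the same size (120 mm across, 10 mm thick), fixed; not used. Origin: centre of its underside.
- coaster_blue: Blue silicone coaster, a flat square 66 x 66 mm, 8 mm thick, about 40 g, loose, lying flat on the table. Origin: centre of its underside; x and y run along its sides, z up.
- coaster_red: Red coaster of the same size (66 x 66 x 8 mm), loose, not used: leave it.
- tumbler_low: Wide, low, see-through amber plastic tumbler, standing open end up: 72 mm high, outside 54 mm across at the base widening to 64 mm at the rim, wall 3 mm, base 4 mm thick, about 80 g. Origin: centre of its underside; z points up to the mouth.
- tumbler_slim: Slim, tall, see-through green plastic tumbler, open end up: 120 mm high, outside 38 mm across at the base widening to 46 mm at the rim, wall 2.5 mm, about 70 g. Standing on the amber tumbler's inner floor it sticks out 52 mm above the amber rim. Origin: centre of its underside; z up to the mouth.
- bowl: Brown wooden bowl lying upside down on its rim: rim 114 mm across, 74 mm high in all, about 170 g. On top its round foot, 40 mm across, from 50 to 74 mm above the rim: grip it there. Below the foot a flat 76 mm across, widening down to the rim. Hollow 44 mm deep; its flat inner floor (66 mm across) rests on the green rim. Origin: centre of the rim plane, at the bottom; z up to the foot.
- jar: Closed glass jar with a yellow lid, 64 mm across, 85 mm high, loose, not used: leave it. Origin: centre of its underside.
- tin: Closed round green tin with a white top, 74 mm across, 50 mm high, loose, not used: leave it. Origin: centre of its underside.
There are look-alikes about, which are no part of the job. Several things look just like the tumbler_slim: the one meant starts nearest to the robot's base.

How it is judged:
On the way, in this order (a step that is already met when the one before it is completed fails the run):
1. the blue coaster lies flat on the white disc (horizontal distance between coaster_blue and disc_white below 0.015 m and z of coaster_blue in the frame of disc_white between 0.007 and 0.013 m and angle between coaster_blue's own z axis and vertical below 0.08 rad), for 0.2 s.
2. the amber tumbler stands on the blue coaster (all of step 1 and horizontal distance between tumbler_low and coaster_blue below 0.01 m and z of tumbler_low in the frame of coaster_blue between 0.005 and 0.011 m and angle between tumbler_low's own z axis and vertical below 0.08 rad), for 0.2 s.
3. the green tumbler stands inside the amber one (all of step 2 and horizontal distance between tumbler_slim and tumbler_low below 0.01 m and z of tumbler_slim in the frame of tumbler_low between 0.001 and 0.007 m and angle between tumbler_slim's own z axis and vertical below 0.08 rad), for 0.2 s.
4. the upside-down bowl caps the green tumbler (all of step 3 and horizontal distance between bowl and tumbler_slim below 0.012 m and z of bowl in the frame of tumbler_slim between 0.072 and 0.08 m and angle between bowl's own z axis and vertical below 0.12 rad), for 0.2 s.
At the end, for the whole second after the job is handed in: Blue coaster flat on the white disc, within 15 mm of its centre; amber tumbler upright on it within 10 mm; green tumbler upright on the amber one's inner floor; bowl upside down, level within 0.12 rad, on the green rim within 12 mm; all released and at rest (all of step 4 and linear speed of each of coaster_blue, tumbler_low, tumbler_slim, bowl below 0.02 m/s and contact force between the fingers and coaster_blue below 0.1 N and contact force between the fingers and tumbler_low below 0.1 N and contact force between the fingers and tumbler_slim below 0.1 N and contact force between the fingers and bowl below 0.1 N); the robot touches nothing.
It fails at once if the red coaster was moved more than 20 mm (distance of coaster_red from where it was at the start of the episode above 0.02 m).
It fails at once if the jar was moved more than 20 mm (distance of jar from where it was at the start of the episode above 0.02 m).
It fails at once if the tin was moved more than 20 mm (distance of tin from where it was at the start of the episode above 0.02 m).
It fails at once if one of the four pieces was dropped (falls free faster than 0.8 m/s, some 30 mm) ((linear speed of coaster_blue above 0.8 m/s and contact force between the fingers and coaster_blue below 0.01 N) or (linear speed of tumbler_low above 0.8 m/s and contact force between the fingers and tumbler_low below 0.01 N) or (linear speed of tumbler_slim above 0.8 m/s and contact force between the fingers and tumbler_slim below 0.01 N) or (linear speed of bowl above 0.8 m/s and contact force between the fingers and bowl below 0.01 N)).
It also fails if it takes over 128 s, if anything falls off the work surface, if the arm or the gripper's body presses on something with over 40 N, if the wrist force passes 120 N, or if a joint passes its speed limit or range.

## Working session

There is one attempt and no reset: what is moved stays moved. The work goes in short steps, Python scripts to look and compute and a tool call to move; the robot and the scene stay as the last step left them, time stands still between calls to the robot, and variables do not carry over. Pictures are saved under pics/ and viewed, at most 14 in all, crops included, and the job is handed in when it is done.

Besides the shell and the picture viewer there is one more tool, called after ">>>" as name(argument=value, ...), one argument or row to a line, values as JSON. apply_moves: Moves the arm, as the interface text tells. Its arguments: {"type":"object","properties":{"plan":{"type":"array","items":{"type":"array"}},"newtons":{"type":"number"}},"required":["plan"]}

```bash
ls; mkdir -p pics; cat > h.py <<'E'
import numpy as np, cv2
from station import r, vision
def cam(n,name=None):
    c=vision.read_camera(n)
    if name: cv2.imwrite('pics/%s.png'%name,c['image'])
    c['f']=c['image'].shape[0]/2/np.tan(np.radians(c['vertical_fov'])/2)
    c['R']=np.array(c['R']);c['t']=np.array(c['t'])
    return c
def back(c,u,v,z):
    d=c['R'].T@np.array([(u-c['cx'])/c['f'],(v-c['cy'])/c['f'],1]); o=-c['R'].T@c['t']
    return (o+d*(z-o[2])/d[2]).round(4)
def proj(c,X):
    p=c['R']@np.array(X)+c['t']; return (p[:2]/p[2]*c['f']+[c['cx'],c['cy']]).round(1)
E
python3 - <<'E'
from h import *
s=r.read_state();print(s)
for n in('top','side'):
    c=cam(n,n+'0');print(n,c['f'],c['cx'],c['cy'],-c['R'].T@c['t'],c['R'])
E
```

```text
pics
{'time': 0.0, 'joint_positions': array([ 1.08571155e+00,  3.79418714e-01,  1.73478487e+00, -1.41453594e-05,
        1.02849914e+00, -3.33095534e-02]), 'joint_vel': array([ 0.00112866,  0.00144919, -0.00135203,  0.00047779,  0.00040227,
        0.00155202]), 'joint_torque': array([-1.58823728e-03, -7.63721752e+01, -4.34362578e+01,  6.49959035e-02,
        4.24863340e-02, -9.06568926e-05]), 'position': array([0.30542112, 0.6294093 , 0.21327913]), 'orientation': array([-3.14048280e+00, -2.48678248e-05,  2.68982472e+00]), 'ft_force': array([ 0.81232756,  0.27726304, -0.25034903]), 'torque': array([-6.18293129e-02,  4.81302087e-05,  1.47667540e-02]), 'grip_force': 0.0, 'width': 0.09132787583388485}
top 389.64361267928996 312.0478860488548 199.81559481995583 [ 0.29972771 -0.03942929  1.17247079] [[-0.05640519 -0.99839079  0.005855  ]
 [-0.97437547  0.05376758 -0.21840669]
 [ 0.21774042 -0.01802424 -0.97584027]]
side 393.70104372665395 325.2341934378783 197.83268191311123 [-0.00754809 -0.59347209  0.92402727] [[ 0.72022702 -0.69347143  0.01924638]
 [-0.51648411 -0.55452033 -0.65249626]
 [ 0.46316002  0.46000498 -0.7575475 ]]
```

View pics/top0.png

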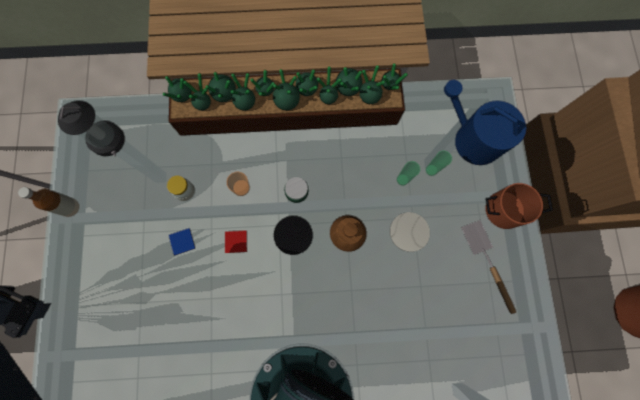

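View pics/side0.png

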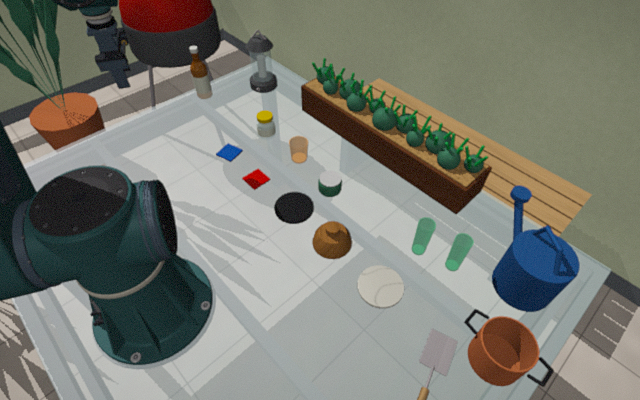

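Top view: blue coaster (181,242), red (236,241), amber tumbler (238,184), bowl (348,232), white disc (410,232), green tumblers (407,173) and (438,163). I'll enlarge both views.

```bash
python3 - <<'E'
from h import *
a=cv2.imread('pics/top0.png')[150:262,160:460]; b=cv2.imread('pics/side0.png')[130:310,210:490]
a=cv2.resize(a,None,fx=2.6,fy=2.6,interpolation=cv2.INTER_CUBIC)
cv2.imwrite('pics/ca.png',a)
cv2.imwrite('pics/cb.png',cv2.resize(b,None,fx=2.8,fy=2.8,interpolation=cv2.INTER_CUBIC))
E
```

```text
(no output)
```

View pics/ca.png

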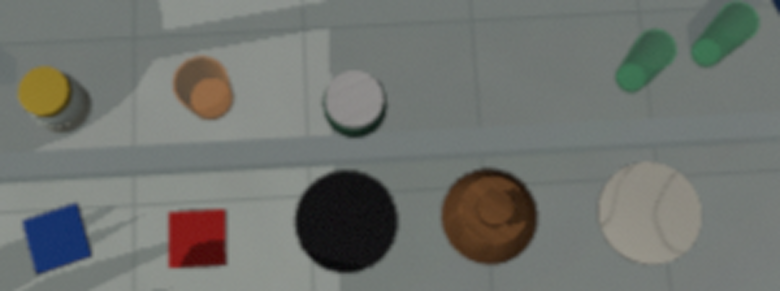

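View pics/cb.png

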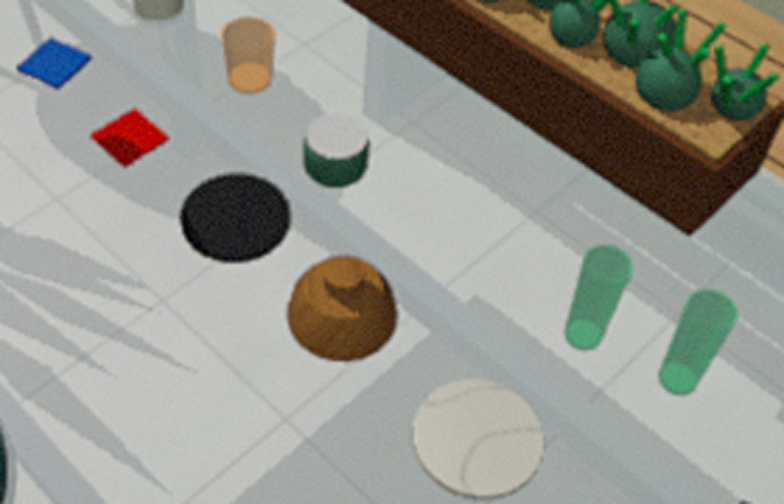

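```bash
cat >> h.py <<'E'
A=lambda x,y:((x+.5)/2.6-.5+160,(y+.5)/2.6-.5+150)
B=lambda x,y:((x+.5)/2.8-.5+210,(y+.5)/2.8-.5+130)
E
python3 - <<'E'
from h import *
c=cam('top');s=cam('side')
def P(n,pa,za,pb=None,zb=None): print(n,back(c,*A(*pa),za),back(s,*B(*pb),zb) if pb else '')
for p in[(77,205),(91,256),(39,273),(24,221)]:P('blue',p,.008)
P('bluec',(57.5,239),.008,(54,62),.008)
P('red',(198,238),.008,(130,136),.008)
P('amber base',(211,98),.004,(249,78),.004);P('amber rim',(202,85),.072,(249,34),.072)
P('gA base',(631,77),.004,(584,335),.004);P('gA rim',(657,47),.12,(607,264),.12)
P('gB base',(706,52),.004,(679,378),.004);P('gB rim',(738,20),.12,(711,309),.12)
P('bowl rim',(489,216),.0,);P('bowl foot',(495,207),.074,(347,275),.074)
P('disc',(650,214),.01,(479,436),.01);P('dark',(347,221),.01,(236,217),.01)
P('tin',(354,100),.05,(337,138),.05);P('jar',(45,92),.085)
E
```

```text
blue [0.4915 0.3126 0.008 ] 
blue [0.4317 0.2959 0.008 ] 
blue [0.4156 0.3548 0.008 ] 
blue [0.4763 0.3732 0.008 ] 
bluec [0.4533 0.3344 0.008 ] [0.4564 0.3338 0.008 ]
red [0.4455 0.1736 0.008 ] [0.4481 0.1728 0.008 ]
amber base [0.6119 0.1566 0.004 ] [0.6137 0.1559 0.004 ]
amber rim [0.6094 0.155  0.072 ] [0.6167 0.1559 0.072 ]
gA base [ 0.6103 -0.3456  0.004 ] [ 0.6134 -0.348   0.004 ]
gA rim [ 0.6116 -0.3471  0.12  ] [ 0.6128 -0.3461  0.12  ]
gB base [ 0.6364 -0.4393  0.004 ] [ 0.641  -0.4417  0.004 ]
gB rim [ 0.6374 -0.4391  0.12  ] [ 0.6399 -0.4398  0.12  ]
bowl rim [ 0.4533 -0.1633  0.    ] 
bowl foot [ 0.4531 -0.1628  0.074 ] [ 0.4549 -0.169   0.074 ]
disc [ 0.4439 -0.3484  0.01  ] [ 0.4493 -0.3508  0.01  ]
dark [0.4553 0.0017 0.01  ] [ 0.457  -0.0012  0.01  ]
tin [ 0.5883 -0.0141  0.05  ] [ 0.5904 -0.0179  0.05  ]
jar [0.6072 0.3262 0.085 ]
```

```bash
cat >> h.py <<'E'
from scipy.spatial.transform import Rotation as Ro
def go(x,y,z,yaw=None):
    s=r.read_state(); R=Ro.from_euler('xyz',s['orientation'])
    d=R.inv().apply(np.array([x,y,z])-s['position'])
    print('t',round(s['time'],2),'pos',s['position'].round(4),'rpy',s['orientation'].round(4),'w',round(s['width'],4))
    print('shift',d.round(4),'dist',np.linalg.norm(d).round(3))
    if yaw is not None:
        t=R.inv()*Ro.from_euler('xyz',[np.pi,0,yaw]); print('turn',t.as_rotvec().round(4))
E
python3 -c "
from h import *
go(.455,.334,.16,1.84)"
```

```text
t 0.2 pos [0.3055 0.6295 0.2135] rpy [-3.1409 -0.      2.6898] w 0.0913
shift [-0.2635 -0.2006  0.0537] dist 0.336
turn [-6.000e-04  3.000e-04  8.498e-01]
```

>>> apply_moves(
  plan=[
    [[-0.033,-0.025,0.0067],[0,0,0],0.0912],
    [[-0.033,-0.025,0.0067],[0,0,0],0.0912],
    [[-0.033,-0.025,0.0067],[0,0,0],0.0912],
    [[-0.033,-0.025,0.0067],[0,0,0],0.0912],
    [[-0.033,-0.025,0.0067],[0,0,0],0.0912],
    [[-0.033,-0.025,0.0067],[0,0,0],0.0912],
    [[-0.033,-0.025,0.0067],[0,0,0],0.0912],
    [[-0.033,-0.025,0.0067],[0,0,0.17],0.0912],
    [[0,0,0],[0,0,0.17],0.0912],
    [[0,0,0],[0,0,0.17],0.0912],
    [[0,0,0],[0,0,0.17],0.0912],
    [[0,0,0],[0,0,0.17],0.0912],
  ],
  newtons=20,
)

```text
time: 1.7
position: [0.4558, 0.3345, 0.1603]
orientation: [-3.141, 0.0, 1.834]
ft_force: [0.2, -0.4, -0.3]
width: 0.0911
grip_force: 0.0
```

```bash
python3 - <<'E'
from h import *
c=cam('wrist','w1'); print(c['f'],c['cx'],c['cy'],(-c['R'].T@c['t']).round(3),c['R'].round(3))
print(proj(c,[.455,.334,.008]))
hsv=cv2.cvtColor(c['image'],cv2.COLOR_BGR2HSV)
m=cv2.inRange(hsv,(105,150,40),(130,255,255))
cs,_=cv2.findContours(m,0,1); k=max(cs,key=cv2.contourArea)
for x in cv2.boxPoints(cv2.minAreaRect(k)): print(x,back(c,*x,.008))
go(.455,.334,.16,1.84)
E
```

```text
355.41109901035577 321.17621361441434 203.19949747058527 [0.433 0.415 0.331] [[ 0.966  0.26   0.   ]
 [ 0.249 -0.923  0.292]
 [ 0.076 -0.282 -0.956]]
[320.9 187.9]
[288. 150.] [0.4168 0.3605 0.008 ]
[357. 150.] [0.4774 0.3768 0.008 ]
[357. 217.] [0.496  0.3151 0.008 ]
[288. 217.] [0.4319 0.2978 0.008 ]
t 1.75 pos [0.4558 0.3345 0.1603] rpy [-3.1416 -0.      1.8256] w 0.0915
shift [-0.0003 -0.0009  0.0003] dist 0.001
turn [-0.     -0.     -0.0144]
```

View pics/w1.png

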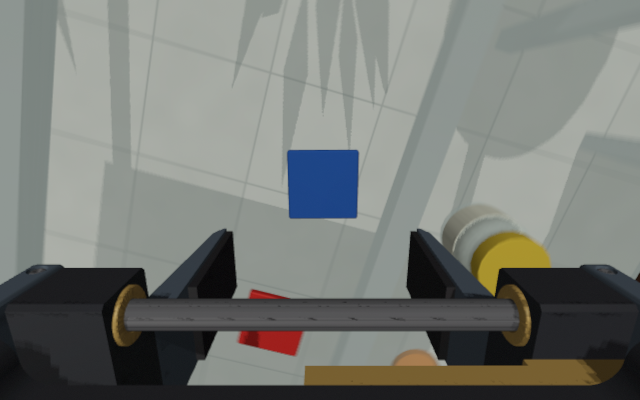

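The coaster (centre 322,184 in the wrist picture) is square to the fingers and centred within about 2 mm. Going down to grip it.

>>> apply_moves(
  plan=[
    [[0.0015,0,0.035],[0,0,0],0.0912],
    [[0,0,0.04],[0,0,0],0.0912],
    [[0,0,0.04],[0,0,0],0.0912],
    [[0,0,0.025],[0,0,0],0.0912],
    [[0,0,0.012],[0,0,0],0.0912],
    [[0,0,0.005],[0,0,0],0.0912],
    [[0,0,0],[0,0,0],0.058],
    [[0,0,0],[0,0,0],0.058],
    [[0,0,0],[0,0,0],0.058],
    [[0,0,0],[0,0,0],0.058],
    [[0,0,0],[0,0,0],0.058],
    [[0,0,0],[0,0,0],0.058],
  ],
  newtons=20,
)

```text
time: 3.25
position: [0.4558, 0.3363, 0.004]
orientation: [3.141, -0.0, 1.84]
ft_force: [-0.5, -0.5, 6.6]
width: 0.0657
grip_force: 20.0
```

>>> apply_moves(
  plan=[
    [[0,0,-0.015],[0,0,0],0.058],
    [[0,0,-0.04],[0,0,0],0.058],
    [[0,0,-0.045],[0,0,0],0.058],
    [[0,0,-0.03],[0,0,0],0.058],
    [[-0.03,-0.008,0],[0,0,0],0.058],
    [[-0.048,-0.013,0],[0,0,0],0.058],
    [[-0.048,-0.013,0],[0,0,0],0.058],
    [[-0.048,-0.013,0],[0,0,0],0.058],
    [[-0.048,-0.013,0],[0,0,0],0.058],
    [[-0.048,-0.013,0],[0,0,0],0.058],
    [[-0.048,-0.013,0],[0,0,0],0.058],
    [[-0.048,-0.013,0],[0,0,0],0.058],
  ],
)

```text
time: 4.75
position: [0.4571, -0.0447, 0.1343]
orientation: [3.141, 0.0, 1.84]
ft_force: [0.8, 0.4, -0.1]
width: 0.066
grip_force: 20.0
```

```bash
python3 -c "
from h import *
go(.4465,-.3495,.09,1.835)"
```

```text
t 4.75 pos [ 0.4571 -0.0447  0.1343] rpy [3.1406e+00 5.0000e-04 1.8399e+00] w 0.066
shift [-0.291  -0.0913  0.0444] dist 0.308
turn [0.001  0.0005 0.0049]
```

>>> apply_moves(
  plan=[
    [[-0.0485,-0.0152,0],[0,0,0],0.058],
    [[-0.0485,-0.0152,0],[0,0,0],0.058],
    [[-0.0485,-0.0152,0],[0,0,0],0.058],
    [[-0.0485,-0.0152,0],[0,0,0],0.058],
    [[-0.0485,-0.0152,0],[0,0,0],0.058],
    [[-0.0485,-0.0152,0],[0,0,0],0.058],
    [[0,0,0],[0,0,0],0.058],
    [[0,0,0],[0,0,0],0.058],
  ],
)

```text
time: 5.75
position: [0.4464, -0.3475, 0.1337]
orientation: [-3.142, -0.0, 1.839]
ft_force: [0.8, 0.8, -0.3]
width: 0.0659
grip_force: 20.0
```

```bash
python3 - <<'E'
from h import *
c=cam('wrist','w2'); print(proj(c,[.4465,-.3495,.01]))
for a in np.linspace(0,6.28,9)[:-1]: print(proj(c,[.4465+.06*np.cos(a),-.3495+.06*np.sin(a),.01]))
go(.4465,-.3495,.014,1.835)
E
```

```text
[321.5 198.1]
[387.5 215.5]
[383.7 164.2]
[341. 130.]
[285.4 137. ]
[253.4 180. ]
[262.6 230.1]
[303.8 259.1]
[354.  253.5]
t 5.8 pos [ 0.4465 -0.347   0.1336] rpy [-3.1415e+00 -3.0000e-04  1.8401e+00] w 0.0657
shift [-0.0024 -0.0006  0.1196] dist 0.12
turn [-0.0001 -0.0003  0.0051]
```

View pics/w2.png

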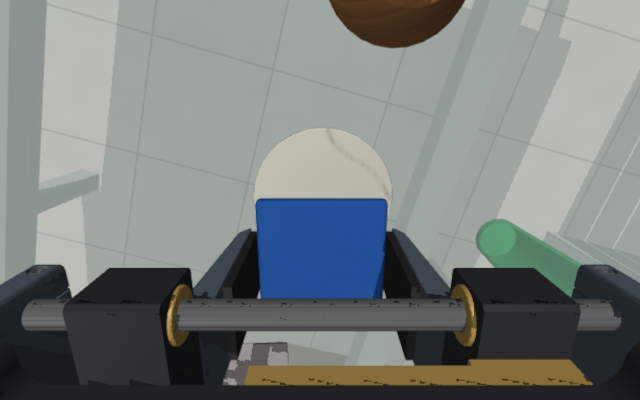

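>>> apply_moves(
  plan=[
    [[-0.0014,0.001,0.04],[0,0,0],0.058],
    [[0,0,0.04],[0,0,0],0.058],
    [[0,0,0.025],[0,0,0],0.058],
    [[0,0,0.01],[0,0,0],0.058],
    [[0,0,0.003],[0,0,0],0.058],
    [[0,0,0.001],[0,0,0],0.058],
    [[0,0,0],[0,0,0],0.058],
  ],
)

```text
time: 6.68
position: [0.4484, -0.3493, 0.0152]
orientation: [3.141, 0.001, 1.84]
ft_force: [-0.3, 0.1, -0.2]
width: 0.0654
grip_force: 20.0
```

>>> apply_moves(
  plan=[
    [[0,0,0.001],[0,0,0],0.058],
    [[0,0,0],[0,0,0],0.058],
    [[0,0,0],[0,0,0],0.075],
    [[0,0,0],[0,0,0],0.0912],
    [[0,0,0],[0,0,0],0.0912],
    [[0,0,0],[0,0,0],0.0912],
    [[0,0,-0.02],[0,0,0],0.0912],
    [[0,0,-0.05],[0,0,0],0.0912],
    [[0,0,-0.06],[0,0,0],0.0912],
    [[0,0,-0.06],[0,0,0],0.0912],
    [[0,0,0],[0,0,0],0.0912],
  ],
)

```text
time: 8.05
position: [0.45, -0.3506, 0.2096]
orientation: [3.137, 0.007, 1.84]
ft_force: [0.6, -0.1, -0.9]
width: 0.0914
grip_force: 0.0
```

```bash
python3 - <<'E'
from h import *
cv=cam('wrist','w3'); t=cam('top')
for n,c in(('wrist',cv),('top',t)):
    m=cv2.inRange(cv2.cvtColor(c['image'],cv2.COLOR_BGR2HSV),(105,150,40),(130,255,255))
    if n=='top': m[:210]=0; m[:,:370]=0; m[:,450:]=0
    cs,_=cv2.findContours(m,0,1); k=max(cs,key=cv2.contourArea)
    print(n,[back(c,*x,.018) for x in cv2.boxPoints(cv2.minAreaRect(k))],back(c,*cv2.minAreaRect(k)[0],.018))
go(.613,.156,.15,1.835)
E
```

```text
wrist [array([ 0.4086, -0.3256,  0.018 ]), array([ 0.4692, -0.3089,  0.018 ]), array([ 0.4876, -0.37  ,  0.018 ]), array([ 0.4238, -0.3874,  0.018 ])] [ 0.447  -0.3472  0.018 ]
top [array([ 0.4666, -0.31  ,  0.018 ]), array([ 0.486 , -0.3709,  0.018 ]), array([ 0.4253, -0.3866,  0.018 ]), array([ 0.4064, -0.3264,  0.018 ])] [ 0.4459 -0.3485  0.018 ]
t 8.15 pos [ 0.4481 -0.349   0.2048] rpy [3.1405e+00 1.7000e-03 1.8398e+00] w 0.0912
shift [0.4431 0.2931 0.0544] dist 0.534
turn [0.0011 0.0017 0.0048]
```

View pics/w3.png

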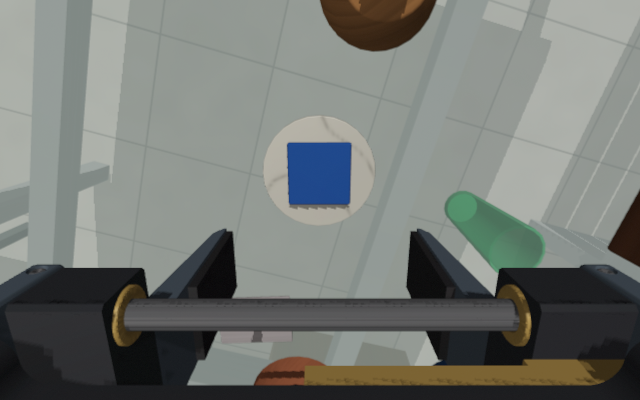

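Coaster (319,174) sits flat and well centred on the disc (319,170). On to the amber tumbler.

>>> apply_moves(
  plan=[
    [[0.037,0.0244,0],[0,0,0],0.0912],
    [[0.037,0.0244,0],[0,0,0],0.0912],
    [[0.037,0.0244,0],[0,0,0],0.0912],
    [[0.037,0.0244,0],[0,0,0],0.0912],
    [[0.037,0.0244,0],[0,0,0],0.0912],
    [[0.037,0.0244,0],[0,0,0],0.0912],
    [[0.037,0.0244,0],[0,0,0],0.0912],
    [[0.037,0.0244,0],[0,0,0],0.0912],
    [[0.037,0.0244,0],[0,0,0],0.0912],
    [[0.037,0.0244,0.01],[0,0,0],0.0912],
    [[0.037,0.0244,0.02],[0,0,0],0.0912],
    [[0.037,0.0244,0.02],[0,0,0],0.0912],
  ],
)

```text
time: 9.65
position: [0.6117, 0.1582, 0.1516]
orientation: [-3.14, -0.0, 1.84]
ft_force: [1.2, -0.0, -0.2]
width: 0.0915
grip_force: 0.0
```

```bash
python3 - <<'E'
from h import *
c=cam('wrist','w4')
for z,d in((.072,.032),(.0,.027)):
    print(z,[proj(c,[.613+d*x,.156+d*y,z]).tolist() for x,y in((0,0),(-.26,.965),(.26,-.965),(.965,.26),(-.965,-.26))])
go(.613,.156,.025,1.835)
E
```

```text
0.072 [[323.2, 215.2], [323.6, 173.1], [322.9, 254.4], [366.2, 215.4], [280.3, 214.9]]
0.0 [[323.0, 190.3], [323.2, 161.8], [322.7, 217.4], [351.7, 190.5], [294.2, 190.1]]
t 9.7 pos [0.6118 0.1616 0.1492] rpy [-3.1381e+00 -9.0000e-04  1.8409e+00] w 0.0912
shift [-5.800e-03  1.000e-04  1.242e-01] dist 0.124
turn [-0.0035 -0.0009  0.0059]
```

View pics/w4.png

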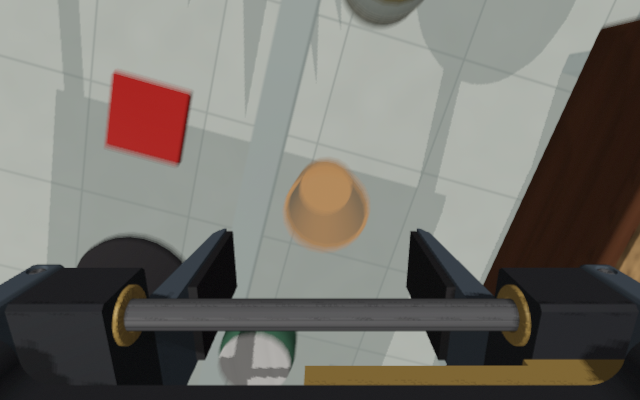

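Amber rim spans u 284–368 (centre 326, about 2 mm off prediction). Descending with that correction.

>>> apply_moves(
  plan=[
    [[-0.003,0.0015,0.035],[0,0,0],0.0912],
    [[0,0,0.04],[0,0,0],0.0912],
    [[0,0,0.03],[0,0,0],0.0912],
    [[0,0,0.019],[0,0,0],0.0912],
    [[0,0,0],[0,0,0],0.0912],
    [[0,0,0],[0,0,0],0.05],
    [[0,0,0],[0,0,0],0.05],
    [[0,0,0],[0,0,0],0.05],
    [[0,0,0],[0,0,0],0.05],
    [[0,0,0],[0,0,0],0.05],
    [[0,0,0],[0,0,0],0.05],
  ],
  newtons=12,
)

```text
time: 11.08
position: [0.615, 0.1545, 0.0301]
orientation: [3.141, 0.0, 1.84]
ft_force: [-1.2, -0.3, 7.2]
width: 0.0637
grip_force: 12.0
```

```bash
python3 -c "
from h import *
go(.4475,-.349,.12,1.835)"
```

```text
t 11.07 pos [0.615  0.1545 0.0301] rpy [3.1407e+00 1.0000e-04 1.8398e+00] w 0.0637
shift [-0.4409 -0.2952 -0.0901] dist 0.538
turn [0.0009 0.0001 0.0048]
```

>>> apply_moves(
  plan=[
    [[0,0,-0.015],[0,0,0],0.05],
    [[0,0,-0.04],[0,0,0],0.05],
    [[0,0,-0.04],[0,0,0],0.05],
    [[0,0,-0.025],[0,0,0],0.05],
    [[-0.025,-0.0165,0],[0,0,0],0.05],
    [[-0.037,-0.025,0],[0,0,0],0.05],
    [[-0.037,-0.025,0],[0,0,0],0.05],
    [[-0.037,-0.025,0],[0,0,0],0.05],
    [[-0.037,-0.025,0],[0,0,0],0.05],
    [[-0.037,-0.025,0],[0,0,0],0.05],
    [[-0.037,-0.025,0],[0,0,0],0.05],
    [[-0.037,-0.025,0],[0,0,0],0.05],
  ],
)

```text
time: 12.58
position: [0.5049, -0.1716, 0.1503]
orientation: [3.141, 0.001, 1.84]
ft_force: [0.7, -0.6, -1.0]
width: 0.0635
grip_force: 12.0
```

```bash
python3 -c "
from h import *
go(.4475,-.349,.12,1.835)"
```

```text
t 12.57 pos [ 0.5049 -0.1716  0.1503] rpy [3.1409e+00 6.0000e-04 1.8398e+00] w 0.0635
shift [-0.1557 -0.1025  0.0303] dist 0.189
turn [0.0007 0.0006 0.0048]
```

>>> apply_moves(
  plan=[
    [[-0.0311,-0.0205,0],[0,0,0],0.05],
    [[-0.0311,-0.0205,0],[0,0,0],0.05],
    [[-0.0311,-0.0205,0],[0,0,0],0.05],
    [[-0.0311,-0.0205,0],[0,0,0],0.05],
    [[-0.0311,-0.0205,0.01],[0,0,0],0.05],
    [[0,0,0.02],[0,0,0],0.05],
    [[0,0,0],[0,0,0],0.05],
    [[0,0,0],[0,0,0],0.05],
    [[0,0,0],[0,0,0],0.05],
  ],
)

```text
time: 13.7
position: [0.4484, -0.3471, 0.12]
orientation: [3.141, 0.001, 1.841]
ft_force: [-0.2, -0.5, 0.4]
width: 0.0641
grip_force: 12.0
```

```bash
python3 - <<'E'
from h import *
c=cam('wrist');s=cam('side')
a=c['image'][120:370,200:440]
cv2.imwrite('pics/w5.png',cv2.resize(a,None,fx=2,fy=2,interpolation=cv2.INTER_CUBIC))
st=r.read_state();p=st['position'];print(p,st['ft_force'])
zb=p[2]-.030
def ring(X,z,d):
    q=[proj(c,[X[0]+d*np.cos(t),X[1]+d*np.sin(t),z]) for t in np.linspace(0,6.28,60)]
    q=(np.array(q)-[200,120])*2; return q.min(0).round(),q.max(0).round()
print('rim',ring(p,zb+.072,.032),'base',ring(p,zb,.027))
m=cv2.inRange(cv2.cvtColor(c['image'],cv2.COLOR_BGR2HSV),(105,150,40),(130,255,255))
x,y,w,h=cv2.boundingRect(m);print('blue',x,y,w,h)
print('coaster corner pred',[((proj(c,[.4475,-.349,.018]+Ro.from_euler('z',1.84).apply([i*.033,j*.033,0]))-[200,120])*2).tolist() for i,j in((1,1),(1,-1))])
E
```

```text
[ 0.44830328 -0.34723323  0.11987011] [-0.78739491 -0.68456879 -1.07465522]
rim (array([ 91., 226.]), array([399., 496.])) base (array([155., 151.]), array([333., 315.]))
blue 279 164 83 50
coaster corner pred [[155.39999999999998, 89.0], [325.20000000000005, 89.19999999999999]]
```

View pics/w5.png

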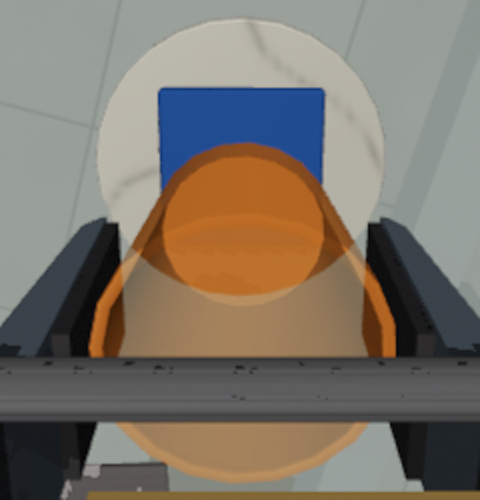

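The tumbler is straight in the grip, 2.8 mm towards tool +x (rim rows 213–482 vs predicted 226–496); the coaster matches prediction.

```bash
python3 -c "
from h import *
go(.4482,-.3517,.048,1.835)"
```

```text
t 13.8 pos [ 0.4483 -0.3472  0.1199] rpy [3.1412e+00 6.0000e-04 1.8404e+00] w 0.063
shift [-0.0042 -0.0013  0.0719] dist 0.072
turn [0.0004 0.0006 0.0054]
```

>>> apply_moves(
  plan=[
    [[-0.004,-0.001,0.02],[0,0,0],0.05],
    [[0,0,0.03],[0,0,0],0.05],
    [[0,0,0.014],[0,0,0],0.05],
    [[0,0,0.005],[0,0,0],0.05],
    [[0,0,0.002],[0,0,0],0.05],
    [[0,0,0],[0,0,0],0.05],
  ],
)

```text
time: 14.55
position: [0.4483, -0.3518, 0.0488]
orientation: [3.141, 0.001, 1.84]
ft_force: [0.4, 0.1, 0.0]
width: 0.0638
grip_force: 12.0
```

>>> apply_moves(
  plan=[
    [[0,0,0.001],[0,0,0],0.05],
    [[0,0,0],[0,0,0],0.05],
    [[0,0,0],[0,0,0],0.07],
    [[0,0,0],[0,0,0],0.08],
    [[0,0,0],[0,0,0],0.0912],
    [[0,0,0],[0,0,0],0.0912],
    [[0,0,-0.02],[0,0,0],0.0912],
    [[0,0,-0.05],[0,0,0],0.0912],
    [[0,0,-0.05],[0,0,0],0.0912],
    [[0,0,-0.05],[0,0,0],0.0912],
    [[0,0,0],[0,0,0],0.0912],
    [[0,0,0],[0,0,0],0.0912],
  ],
)

```text
time: 16.05
position: [0.4478, -0.3514, 0.2178]
orientation: [3.141, 0.0, 1.84]
ft_force: [-0.6, 0.6, -0.9]
width: 0.0909
grip_force: 0.0
```

```bash
python3 - <<'E'
from h import *
c=cam('wrist')
a=c['image'][90:290,220:420]
cv2.imwrite('pics/w6.png',cv2.resize(a,None,fx=2.5,fy=2.5,interpolation=cv2.INTER_CUBIC))
def ring(X,z,d):
    q=[proj(c,[X[0]+d*np.cos(t),X[1]+d*np.sin(t),z]) for t in np.linspace(0,6.28,60)]
    q=(np.array(q)-[220,90])*2.5; return q.min(0).round(),q.max(0).round()
X=(.4475,-.349)
print('rim',ring(X,.09,.032),'base',ring(X,.018,.027))
print('corners',[((proj(c,[.4475,-.349,.018]+Ro.from_euler('z',1.84).apply([i*.033,j*.033,0]))-[220,90])*2.5).tolist() for i,j in((1,1),(1,-1),(-1,1),(-1,-1))])
go(.612,-.347,.20,1.835)
E
```

```text
rim (array([164., 163.]), array([348., 341.])) base (array([192., 147.]), array([318., 271.]))
corners [[175.49999999999997, 132.5], [334.5, 132.25], [179.50000000000003, 284.5], [330.5, 284.25]]
t 16.1 pos [ 0.4475 -0.3512  0.217 ] rpy [-3.1411e+00 -7.0000e-04  1.8398e+00] w 0.0914
shift [-0.0397  0.1597  0.0168] dist 0.165
turn [-0.0005 -0.0007  0.0048]
```

View pics/w6.png

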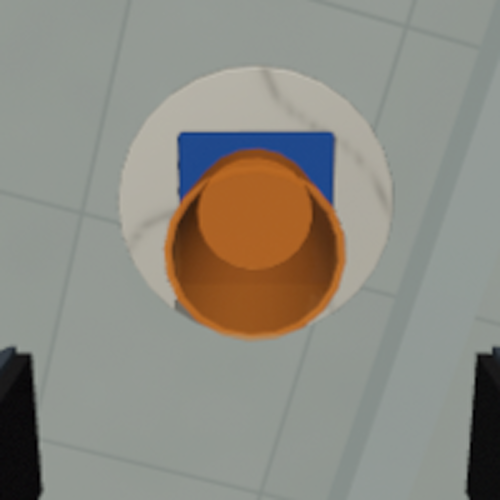

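Amber is right at the coaster centre (rim 165–346, bottom 340, as predicted). On to the near green tumbler.

>>> apply_moves(
  plan=[
    [[-0.01,0.04,0],[0,0,0],0.0912],
    [[-0.01,0.04,0],[0,0,0],0.0912],
    [[-0.01,0.04,0],[0,0,0],0.0912],
    [[-0.01,0.04,0],[0,0,0],0.0912],
    [[0,0,0],[0,0,0],0.0912],
    [[0,0,0],[0,0,0],0.0912],
  ],
)

```text
time: 16.85
position: [0.6119, -0.3472, 0.2159]
orientation: [-3.14, -0.002, 1.84]
ft_force: [0.5, 0.2, -0.3]
width: 0.0912
grip_force: 0.0
```

```bash
python3 - <<'E'
from h import *
c=cam('wrist','w7')
m=cv2.inRange(cv2.cvtColor(c['image'],cv2.COLOR_BGR2HSV),(60,70,40),(88,255,255))
n,l,st,ce=cv2.connectedComponentsWithStats(m)
for k in range(1,n):
    if st[k][4]>150: print(st[k],ce[k].round(1))
X=(.612,-.347)
q=np.array([proj(c,[X[0]+d*np.cos(t),X[1]+d*np.sin(t),z]) for z,d in((0,.019),(.12,.023)) for t in np.linspace(0,6.28,60)])
print(q.min(0),q.max(0))
go(.612,-.347,.085,1.835)
E
```

```text
[ 611  129   29   78 1530] [628.1 169.4]
[ 295  157   57   74 3103] [322.7 196.1]
[621 235  19  45 518] [632.6 256.8]
[ 300  240   46   59 2072] [322.6 272.7]
[293.2 156.4] [351.6 232.8]
t 16.9 pos [ 0.6117 -0.3474  0.2163] rpy [-3.1402e+00 -1.4000e-03  1.8396e+00] w 0.0913
shift [1.000e-04 5.000e-04 1.313e-01] dist 0.131
turn [-0.0014 -0.0014  0.0046]
```

>>> apply_moves(
  plan=[
    [[0,0.0005,0.04],[0,0,0],0.0912],
    [[0,0,0.04],[0,0,0],0.0912],
    [[0,0,0.032],[0,0,0],0.0912],
    [[0,0,0.014],[0,0,0],0.0912],
    [[0,0,0],[0,0,0],0.0912],
    [[0,0,0],[0,0,0],0.035],
    [[0,0,0],[0,0,0],0.035],
    [[0,0,0],[0,0,0],0.035],
    [[0,0,0],[0,0,0],0.035],
    [[0,0,0],[0,0,0],0.035],
    [[0,0,0],[0,0,0],0.035],
    [[0,0,0],[0,0,0],0.035],
  ],
  newtons=12,
)

```text
time: 18.4
position: [0.6134, -0.3476, 0.0914]
orientation: [-3.142, 0.0, 1.84]
ft_force: [-0.1, 0.7, 2.0]
width: 0.0456
grip_force: 12.0
```

```bash
python3 -c "
from h import *
go(.4475,-.349,.235,1.835)"
```

```text
t 18.4 pos [ 0.6134 -0.3476  0.0914] rpy [-3.1416e+00  1.0000e-04  1.8398e+00] w 0.0456
shift [ 0.0427 -0.1603 -0.1436] dist 0.219
turn [-0.      0.0001  0.0048]
```

>>> apply_moves(
  plan=[
    [[0,0,-0.015],[0,0,0],0.035],
    [[0,0,-0.04],[0,0,0],0.035],
    [[0,0,-0.045],[0,0,0],0.035],
    [[0,0,-0.04],[0,0,0],0.035],
    [[0.007,-0.025,0],[0,0,0],0.035],
    [[0.0095,-0.036,0],[0,0,0],0.035],
    [[0.0095,-0.036,0],[0,0,0],0.035],
    [[0.0095,-0.036,0],[0,0,0],0.035],
    [[0.0072,-0.0273,0.015],[0,0,0],0.035],
    [[0,0,0.01],[0,0,0],0.035],
    [[0,0,0],[0,0,0],0.035],
    [[0,0,0],[0,0,0],0.035],
  ],
)

```text
time: 19.9
position: [0.4484, -0.3491, 0.2069]
orientation: [3.141, 0.001, 1.84]
ft_force: [-0.6, -0.5, -0.6]
width: 0.0454
grip_force: 12.0
```

```bash
python3 - <<'E'
from h import *
c=cam('wrist'); u0,v0,w=220,150,200
cv2.imwrite('pics/w8.png',cv2.resize(c['image'][v0:v0+w,u0:u0+w],None,fx=3,fy=3,interpolation=cv2.INTER_CUBIC))
p=r.read_state()['position'];zb=p[2]-.0914
def ring(X,z,d):
    q=[proj(c,[X[0]+d*np.cos(t),X[1]+d*np.sin(t),z]) for t in np.linspace(0,6.28,60)]
    q=(np.array(q)-[u0,v0])*3; return q.min(0).round(),q.max(0).round()
print('green rim',ring(p,zb+.12,.023),'base',ring(p,zb,.019))
X=(.4475,-.349); print('amber rim',ring(X,.09,.032))
go(.4475,-.349,.1135)
E
```

```text
green rim (array([155., 272.]), array([461., 543.])) base (array([232., 100.]), array([379., 240.]))
amber rim (array([189.,  30.]), array([416., 249.]))
t 19.95 pos [ 0.4484 -0.3491  0.2069] rpy [3.1411e+00 7.0000e-04 1.8403e+00] w 0.0453
shift [ 0.0004 -0.0009  0.0934] dist 0.093
```

View pics/w8.png

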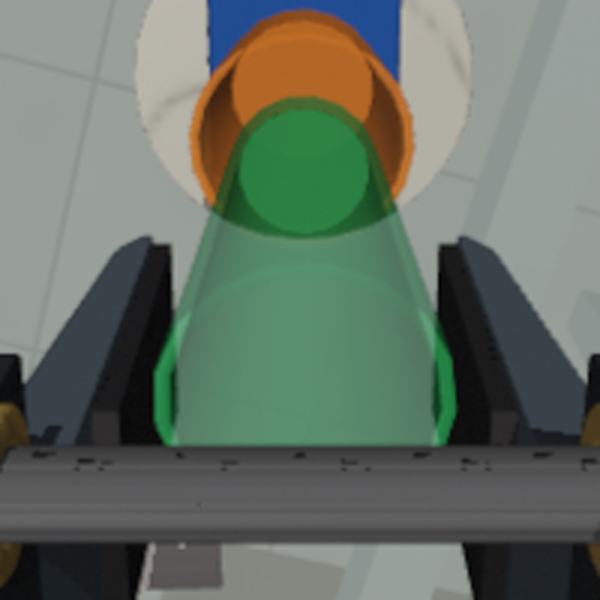

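Green cup hangs straight, base centre (305,168) over the amber mouth, all within 1 mm of prediction. Lowering it in.

>>> apply_moves(
  plan=[
    [[-0.0004,-0.001,0.015],[0,0,0],0.035],
    [[0,0,0.025],[0,0,0],0.035],
    [[0,0,0.025],[0,0,0],0.035],
    [[0,0,0.015],[0,0,0],0.035],
    [[0,0,0.008],[0,0,0],0.035],
    [[0,0,0.004],[0,0,0],0.035],
    [[0,0,0.001],[0,0,0],0.035],
    [[0,0,0],[0,0,0],0.035],
  ],
)

```text
time: 20.95
position: [0.4469, -0.3498, 0.1138]
orientation: [3.141, 0.001, 1.84]
ft_force: [-0.1, -0.6, 0.1]
width: 0.0451
grip_force: 12.0
```

>>> apply_moves(
  plan=[
    [[0,0,0.0007],[0,0,0],0.035],
    [[0,0,0],[0,0,0],0.035],
    [[0,0,0],[0,0,0],0.05],
    [[0,0,0],[0,0,0],0.06],
    [[0,0,0],[0,0,0],0.08],
    [[0,0,0],[0,0,0],0.0912],
    [[0,0,-0.02],[0,0,0],0.0912],
    [[0,0,-0.05],[0,0,0],0.0912],
    [[0,0,-0.05],[0,0,0],0.0912],
    [[0,0,0],[0,0,0],0.0912],
    [[0,0,0],[0,0,0],0.0912],
  ],
)

```text
time: 22.32
position: [0.4465, -0.3495, 0.2332]
orientation: [3.141, 0.001, 1.84]
ft_force: [0.1, 0.0, -0.3]
width: 0.0912
grip_force: 0.0
```

```bash
python3 - <<'E'
from h import *
c=cam('wrist'); u0,v0,w=220,90,200
cv2.imwrite('pics/w9.png',cv2.resize(c['image'][v0:v0+w,u0:u0+w],None,fx=3,fy=3,interpolation=cv2.INTER_CUBIC))
def ring(X,z,d):
    q=[proj(c,[X[0]+d*np.cos(t),X[1]+d*np.sin(t),z]) for t in np.linspace(0,6.28,60)]
    q=(np.array(q)-[u0,v0])*3; return q.min(0).round(),q.max(0).round()
X=(.4475,-.349); print('amber rim',ring(X,.09,.032),'green rim',ring(X,.142,.023),'gbase',ring(X,.022,.019))
go(.454,-.165,.15)
E
```

```text
amber rim (array([204., 195.]), array([414., 398.])) green rim (array([221., 264.]), array([399., 434.])) gbase (array([256., 200.]), array([360., 302.]))
t 22.38 pos [ 0.4462 -0.3492  0.2323] rpy [-3.1411e+00 -6.0000e-04  1.8398e+00] w 0.091
shift [0.1755 0.0565 0.0824] dist 0.202
```

View pics/w9.png

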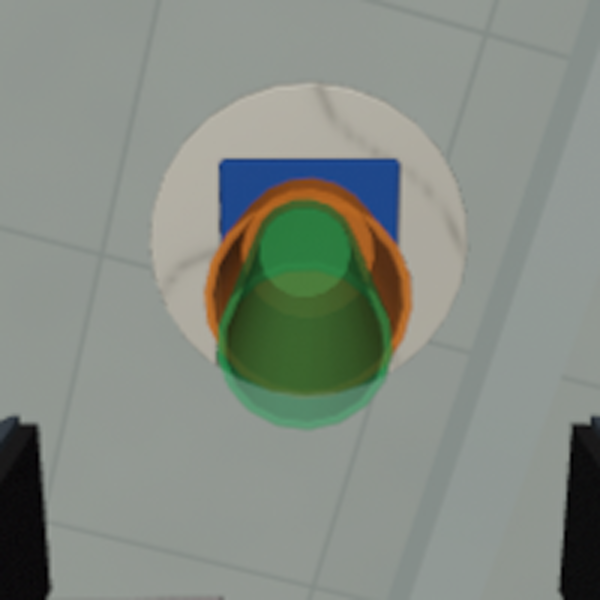

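Green stands in the amber (rim 217–392, bottom 430), about 1.5 mm from centre. Now the bowl.

>>> apply_moves(
  plan=[
    [[0.035,0.0113,0],[0,0,0],0.0912],
    [[0.035,0.0113,0],[0,0,0],0.0912],
    [[0.035,0.0113,0],[0,0,0],0.0912],
    [[0.035,0.0113,0],[0,0,0],0.0912],
    [[0.035,0.0113,0],[0,0,0],0.0912],
    [[0,0,0],[0,0,0],0.0912],
    [[0,0,0],[0,0,0],0.0912],
  ],
)

```text
time: 23.25
position: [0.4544, -0.166, 0.2321]
orientation: [-3.141, -0.001, 1.84]
ft_force: [1.0, -0.9, 0.3]
width: 0.0915
grip_force: 0.0
```

```bash
python3 - <<'E'
from h import *
c=cam('wrist'); u0,v0,w=220,90,200
cv2.imwrite('pics/w10.png',cv2.resize(c['image'][v0:v0+w,u0:u0+w],None,fx=3,fy=3,interpolation=cv2.INTER_CUBIC))
def ring(X,z,d):
    q=[proj(c,[X[0]+d*np.cos(t),X[1]+d*np.sin(t),z]) for t in np.linspace(0,6.28,60)]
    q=(np.array(q)-[u0,v0])*3; return q.min(0).round(),q.max(0).round()
X=(.4535,-.164); print('rim',ring(X,0,.057),'foot',ring(X,.074,.02),'flat',ring(X,.05,.038))
go(.4535,-.164,.055)
E
```

```text
rim (array([156.,  83.]), array([454., 376.])) foot (array([242., 220.]), array([368., 342.])) flat (array([193., 152.]), array([417., 371.]))
t 23.3 pos [ 0.4544 -0.1663  0.2322] rpy [-3.1409e+00 -5.0000e-04  1.8395e+00] w 0.0912
shift [ 2.400e-03 -1.000e-04  1.772e-01] dist 0.177
```

View pics/w10.png

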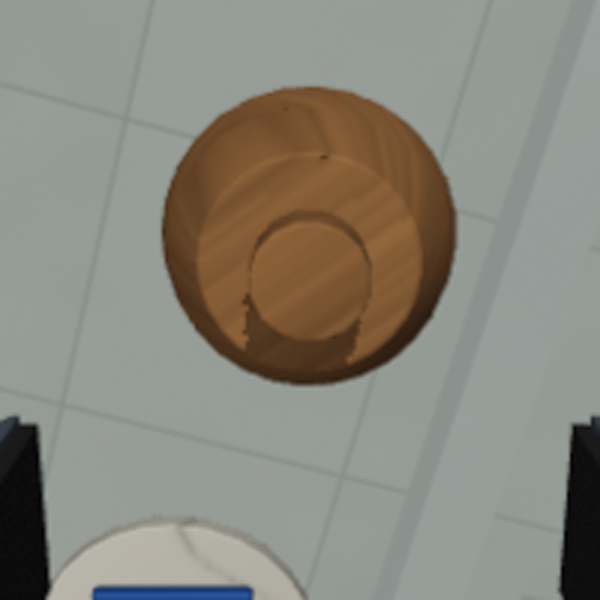

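Foot centre (309,280) sits 1.5 mm to tool +y. Descending to grip it.

>>> apply_moves(
  plan=[
    [[0.0016,0.0014,0.045],[0,0,0],0.0912],
    [[0,0,0.05],[0,0,0],0.0912],
    [[0,0,0.045],[0,0,0],0.0912],
    [[0,0,0.025],[0,0,0],0.0912],
    [[0,0,0.011],[0,0,0],0.0912],
    [[0,0,0],[0,0,0],0.06],
    [[0,0,0],[0,0,0],0.03],
    [[0,0,0],[0,0,0],0.03],
    [[0,0,0],[0,0,0],0.03],
    [[0,0,0],[0,0,0],0.03],
    [[0,0,0],[0,0,0],0.03],
    [[0,0,0],[0,0,0],0.03],
  ],
  newtons=25,
)

```text
time: 24.8
position: [0.4556, -0.1639, 0.0568]
orientation: [3.142, 0.0, 1.84]
ft_force: [-1.7, 0.6, 6.1]
width: 0.0393
grip_force: 25.0
```

```bash
python3 -c "
from h import *
go(.4459,-.3484,.235,1.835)"
```

```text
t 24.8 pos [ 0.4556 -0.1639  0.0568] rpy [3.1415e+00 1.0000e-04 1.8398e+00] w 0.0393
shift [-0.1753 -0.0583 -0.1782] dist 0.257
turn [0.0001 0.0001 0.0048]
```

>>> apply_moves(
  plan=[
    [[0,0,-0.015],[0,0,0],0.03],
    [[0,0,-0.045],[0,0,0],0.03],
    [[0,0,-0.05],[0,0,0],0.03],
    [[0,0,-0.05],[0,0,0],0.03],
    [[0,0,-0.02],[0,0,0],0.03],
    [[-0.02,-0.0066,0],[0,0,0],0.03],
    [[-0.035,-0.0117,0],[0,0,0],0.03],
    [[-0.04,-0.0133,0],[0,0,0],0.03],
    [[-0.04,-0.0133,0],[0,0,0],0.03],
    [[-0.04,-0.0133,0],[0,0,0],0.03],
    [[0,0,0],[0,0,0],0.03],
    [[0,0,0],[0,0,0],0.03],
  ],
)

```text
time: 26.3
position: [0.4456, -0.3476, 0.2369]
orientation: [-3.141, -0.0, 1.839]
ft_force: [-0.2, 0.6, -1.6]
width: 0.0397
grip_force: 25.0
```

```bash
python3 - <<'E'
from h import *
go(.4459,-.3488,.1548,1.835)
E
```

```text
t 26.3 pos [ 0.4456 -0.3476  0.2369] rpy [-3.1415e+00 -4.0000e-04  1.8394e+00] w 0.0397
shift [-0.0013  0.      0.0821] dist 0.082
turn [-0.0001 -0.0004  0.0044]
```

>>> apply_moves(
  plan=[
    [[-0.001,0,0.02],[0,0,0],0.03],
    [[0,0,0.02],[0,0,0],0.03],
    [[0,0,0.018],[0,0,0],0.03],
    [[0,0,0.012],[0,0,0],0.03],
    [[0,0,0.006],[0,0,0],0.03],
    [[0,0,0.003],[0,0,0],0.03],
    [[0,0,0.002],[0,0,0],0.03],
    [[0,0,0],[0,0,0],0.03],
  ],
)

```text
time: 27.3
position: [0.4463, -0.3492, 0.1559]
orientation: [3.141, 0.0, 1.84]
ft_force: [-0.2, 0.2, -1.7]
width: 0.0393
grip_force: 25.0
```

>>> apply_moves(
  plan=[
    [[0,0,0.0008],[0,0,0],0.03],
    [[0,0,0.0005],[0,0,0],0.03],
    [[0,0,0],[0,0,0],0.03],
  ],
)

```text
time: 27.68
position: [0.4464, -0.3493, 0.1548]
orientation: [3.141, 0.001, 1.84]
ft_force: [-0.4, 0.5, 5.9]
width: 0.0393
grip_force: 25.0
```

Contact (+5.9 N). Releasing and rising.

>>> apply_moves(
  plan=[
    [[0,0,-0.0004],[0,0,0],0.03],
    [[0,0,0],[0,0,0],0.045],
    [[0,0,0],[0,0,0],0.06],
    [[0,0,0],[0,0,0],0.08],
    [[0,0,0],[0,0,0],0.08],
    [[0,0,-0.02],[0,0,0],0.08],
    [[0,0,-0.05],[0,0,0],0.08],
    [[0,0,-0.05],[0,0,0],0.08],
    [[0,0,0],[0,0,0],0.08],
    [[0,0,0],[0,0,0],0.08],
  ],
)

```text
time: 28.92
position: [0.446, -0.349, 0.2752]
orientation: [3.141, 0.001, 1.84]
ft_force: [-0.0, -0.6, -0.4]
width: 0.0802
grip_force: 0.0
```

```bash
python3 - <<'E'
from h import *
s=cam('side'); w=cam('wrist')
a=cv2.resize(s['image'][190:330,310:450],(560,560),interpolation=cv2.INTER_CUBIC)
cv2.imwrite('pics/fin.png',a)
X=(.446,-.349)
f=lambda z,d:[((proj(s,[X[0]+d*np.cos(t),X[1]+d*np.sin(t),z])-[310,190])*4).tolist() for t in np.linspace(0,6.28,40)]
for z,d in((.172,.02),(.098,.057)): q=np.array(f(z,d));print(q.min(0),q.max(0))
print(r.read_state()['ft_force'])
E
```

```text
[277.2 215.2] [348.  274.8]
[200.8 232.8] [390.4 398. ]
[-0.61749688  0.17486324 -0.09900573]
```

View pics/fin.png

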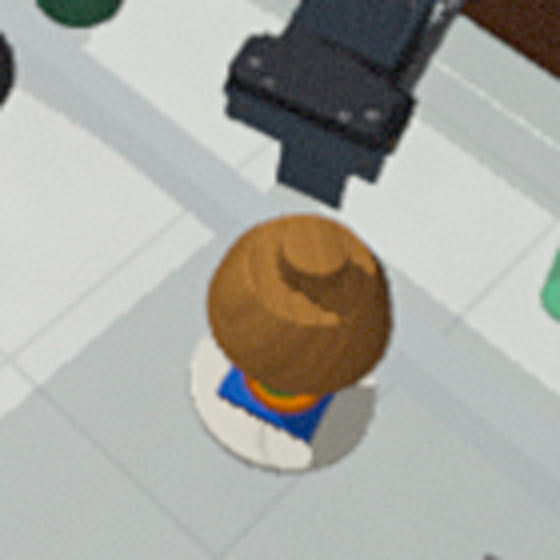

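The bowl caps the stack level: foot top is centred near (314,245), and the rim spans about 208–391 with its bottom at 395, against 201–390 and 398 predicted. The gripper is clear, so I'm handing in.

```bash
python3 -c "
from h import *
print(r.sign_off())"
```

```text
the job is handed in; nothing more can be done
None
```

I built the stack on the white disc (blue coaster, amber tumbler, green tumbler, bowl cap) and handed it in after about 29 s of the 128 s; the last side view showed the bowl level and the gripper clear, but no verdict came back.

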